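Load the filter-cube rack, seat its clamp screw and hold it a quarter turn back

TASK

Stand the two loose filter cubes upright in the rack beside the one already there, so that all three form a neat row between the end stop and the orange jaw with their round windows facing front and back. Then turn the brass thumbscrew clockwise (seen from above) until it seats against its stop, back it off a quarter turn so that the cubes are kept but not pinched, and finish while still holding the thumbscrew there in the grip. Leave the slide box, the oil bottle and the eyepiece where they are.

Things in the scene. Friction and masses are not known exactly. Their poses are not given: they have to be found in the camera images.
- row_mid (a point): Middle of the row's place in the fixed aluminium cube rack, on top of its base plate (90 x 250 mm, 12 mm thick, centred 50.5 mm towards -y from here). Rack's frame: z up, y along the row, x to its rear, away from the robot; the rack may be turned up to 15 degrees. Cubes stand at x = 0, their x axis along this x. Behind them a lip 4 mm high, face at x = +27 mm; the front is open.
- stop_face (a point): Foot of the grey end stop's face towards the cubes, at y = +61.5 mm in the row_mid frame, on the base plate; same axes. The stop is 33 mm high above the plate and 10 mm thick.
- jaw_face (a point): Foot of the orange jaw's face towards the cubes; same axes as row_mid. Jaw 26 mm high, 50 mm long in x, 12 mm thick. The screw drives it: face at y = -70.5 mm in the row_mid frame with the screw at 0, moving 3 mm towards +y per rad of tightening, to y = -61.5 mm when seated (123 mm left for three 40 mm cubes).
- cube_red_mid (a point): Centre (half-way up) of the loose cube with red windows, already standing in the rack next to the end stop, about 1 mm from it. All filter cubes: black block 40 x 40 mm, 50 mm high, 0.08 to 0.17 kg, a round window on its +x and -x faces and a coloured bar on top that runs along its y axis; z up.
- cube_green_mid (a point): Centre (half-way up) of the filter cube with green windows, standing on the bench at the start; same block, same axes (windows on the x faces). It may stand turned by up to 30 degrees.
- cube_yellow_mid (a point): Centre (half-way up) of the filter cube with yellow windows, standing on the bench at the start; same block, same axes.
- screw_grip (a point): Grip point on the vertical axis of the brass thumbscrew, 49 mm above the bench, at x = 0, y = -138.5 mm in the row_mid frame. Grip: upright bar 12 mm thick (along this point's x), 46 mm long (its y), from 32 to 62 mm above the bench, black dot at one end. The frame turns with it: seated, its axes match row_mid's and the bar lies along the black line on the plate. Boss below: 30 mm wide, 20 mm high.
- screw (a joint): Angle of the thumbscrew in rad: 0 fully open, grows as it is turned clockwise seen from above, 3.0 = seated against a hard stop. It starts between 0.4 and 0.9 and stays where it is left (friction 0.04 N m); the bar does not rise or sink.
- slide_box: Bystander: flat blue plastic slide box 60 x 90 x 20 mm; origin under its centre.
- oil_bottle: Bystander: small amber bottle with black cap, 32 mm wide, 70 mm high; origin under its centre.
- eyepiece: Bystander: black eyepiece standing upright, 40 mm wide, 50 mm high; origin under its centre.
Things that resemble listed ones, but are neither listed nor needed, are in the scene too. Leave any turquoise look-alike of the part that bears cube_green_mid alone. Leave any pink look-alike of the part that bears cube_yellow_mid alone.

How it is judged:
On the way, in this order (a step that is already met when the one before it is completed fails the run):
1. all three cubes stand in the row between end stop and jaw, let go, before the screw is seated (x of cube_red_mid in the frame of row_mid between -0.01 and 0.01 m and y of cube_red_mid in the frame of row_mid between -0.052 and 0.052 m and z of cube_red_mid in the frame of row_mid between 0.021 and 0.029 m and angle between the x axis of each of cube_red_mid, cube_green_mid, cube_yellow_mid and the x axis of row_mid, either way round below 0.15 rad and angle between each of cube_red_mid, cube_green_mid, cube_yellow_mid's own z axis and vertical below 0.1 rad and x of cube_green_mid in the frame of row_mid between -0.01 and 0.01 m and y of cube_green_mid in the frame of row_mid between -0.052 and 0.052 m and z of cube_green_mid in the frame of row_mid between 0.021 and 0.029 m and x of cube_yellow_mid in the frame of row_mid between -0.01 and 0.01 m and y of cube_yellow_mid in the frame of row_mid between -0.052 and 0.052 m and z of cube_yellow_mid in the frame of row_mid between 0.021 and 0.029 m and contact force between the fingers and cube_red below 0.1 N and contact force between the fingers and cube_green below 0.1 N and contact force between the fingers and cube_yellow below 0.1 N and value of joint screw below 2.7 rad), for 0.2 s.
2. the thumbscrew is seated against its stop (value of joint screw above 2.93 rad), for 0.1 s.
At the end, for the whole second after the job is handed in: The screw, seated after loading, stands 90 +/- 15 degrees back from its stop, still, gripped (over 1 N). The cubes rest upright between end stop and jaw: centres within 10 mm of the row line, 52 mm of its middle, 21 to 29 mm above the plate, windows within 8 degrees of square (x of cube_red_mid in the frame of row_mid between -0.01 and 0.01 m and y of cube_red_mid in the frame of row_mid between -0.052 and 0.052 m and z of cube_red_mid in the frame of row_mid between 0.021 and 0.029 m and angle between the x axis of each of cube_red_mid, cube_green_mid, cube_yellow_mid and the x axis of row_mid, either way round below 0.15 rad and angle between each of cube_red_mid, cube_green_mid, cube_yellow_mid's own z axis and vertical below 0.1 rad and x of cube_green_mid in the frame of row_mid between -0.01 and 0.01 m and y of cube_green_mid in the frame of row_mid between -0.052 and 0.052 m and z of cube_green_mid in the frame of row_mid between 0.021 and 0.029 m and x of cube_yellow_mid in the frame of row_mid between -0.01 and 0.01 m and y of cube_yellow_mid in the frame of row_mid between -0.052 and 0.052 m and z of cube_yellow_mid in the frame of row_mid between 0.021 and 0.029 m and value of joint screw between 1.169 and 1.689 rad and velocity of joint screw between -0.1 and 0.1 rad/s and contact force between the fingers and screw above 1 N and linear speed of each of cube_red, cube_green, cube_yellow below 0.02 m/s); the arm keeps its last pose, push and grip.
It fails at once if the slide box is shoved or tipped (distance of slide_box from where it was at the start of the episode above 0.02 m or angle between slide_box's own z axis and vertical above 0.3 rad).
It fails at once if the oil bottle is shoved or tipped (distance of oil_bottle from where it was at the start of the episode above 0.02 m or angle between oil_bottle's own z axis and vertical above 0.3 rad).
It fails at once if the eyepiece is shoved or tipped (distance of eyepiece from where it was at the start of the episode above 0.02 m or angle between eyepiece's own z axis and vertical above 0.3 rad).
It also fails if it takes over 72 s, if anything falls off the work surface, if the arm or the gripper's body presses on something with over 40 N, if the wrist force passes 120 N, or if a joint passes its speed limit or range.

ROBOT

A 7-joint arm with a two-finger parallel gripper is mounted at the origin on the work surface. World frame = base frame: x ahead of the robot, y to its left, z up, the work surface at z = 0. Lengths are in m, angles in rad, forces in N, time in s.
With the tool pointing down it reaches from about 0.425 to 0.925 m from the base axis. Payload 6.8 kg.
Tool frame: the origin (TCP) lies between the finger pads; the fingertips stand r.tip_extent ahead of it and the grasp point (between the pads) lies 5 mm behind it (r.tip_extent is the distance from the TCP to the fingertips, in m); y points along the fingers, x is the direction in which the jaws open and shut, and the axes are right-handed (so a half turn about y gives the same grasp; the last joint's range is limited). The gripper opens to 85 mm and grips with 20 to 120 N. Pads are 22 mm wide; open, the fingers measure 114 mm over their backs; the gripper's body (76 mm by 85 mm) begins 54 mm behind the grasp point. The pads swing forward as they close: fully open they stand 13 mm farther back than shut.
Start: joints at [1.102, 0.477, 0.022, 1.555, -0.011, 1.109, -0.083], TCP at [0.238, -0.632, 0.245] pointing down, gripper open.
Joint ranges: [-2.96, 2.96], [-0.34, 2.1], [-1.41, 1.46], [0.24, 2.44], [-1.37, 4.51], [0.17, 1.92], [-2.96, 2.96]. Speed limits (rad/s): [2.39, 2.39, 3.14, 3.14, 3.14, 3.14, 3.14].

INTERFACE

Orientations are given as a rotation vector (axis times angle).
In Python, from bench import r gives the robot as it stands.
- The arm moves only by the tool send_rows, never from a script. Its argument "plan" is a list of rows, each a list of 5 numbers: the shift along the tool's x, y, z in cm, then the turn about the tool's y in degrees, then the opening, from 0 (shut) to 1 (fully open). In form: [[dx, dy, dz, spin, grip], ...]. A call has 1 to 12 rows; each row shifts and turns the commanded pose from where the row before left it, along the tool's axes as they then stand; what a row does not reach is not made up. A row lasts 1/8 s, in which the tool goes at most 62.5 mm and 10.7 degrees, less where a joint would pass 70% of its speed; a pose out of reach is approached as far as the arm can. A call is refused whole if a number of a shift passes 6.25 or a number of a turn 10.7, either way. A call with a gripper value outside its range is refused whole. The fingers move at their own pace and stop on an object; "force" is the grip in N (left out, the last holds). Time passes only in rows, so rows that do not move let the fingers close. It gives the time, the measured TCP pose, the force and the opening at its end, in the units of the state.
- r.get_obs(): the state, without advancing time (a new reading comes with each control period).
- r.grab_frame(name): name is "scene" or "side" or "wrist"; returns a dict with "image" (420x560x3 uint8, red, green, blue), "camera_matrix" (3x3 intrinsics, pixels), "cam_to_world" (4x4, takes a point from camera to world coordinates). Camera axes: x right, y down, z forward; pixel columns grow to the right and rows downward; lengths in m; the calibration is good to about 2 mm. A picture is of the moment at which its call begins. There is no depth.
- r.hand_in(): hands the job in, once; it reports no verdict.
Trained networks look in the newest picture that a camera, given by its name, has taken for a name from the list of things; names that differ only in an ending like _2 or _b are one class to them, and where a whole thing is asked for, a point or a joint stands for the part that bears it (a point fixed in the world has none). Each returns a list of dicts, best first, with "p" (0 to 1); they miss things now and then, are a little off and sometimes report something else, mostly with a low value. They report only what shows in the picture. A call takes as long as a camera call. They do not tell look-alikes from the thing itself.
- r.recognise(camera, target): "rect" ([left, top, right, bottom] in pixels, round what is visible of it).
The state is a dict: "clock": time; "joints": joint angles; "qvel": joint speeds; "tau": joint torques, N m; "tcp_pos": TCP position; "orientation": TCP orientation; "contact_force": force on the tool from outside, world axes, zero at the start; "moment": the same for the moment, N m; "grip_width": finger opening in m.
Only numpy, scipy, OpenCV 4.12 (cv2) and the standard library are available. Lean on these libraries where they do the work, as an engineer would, in place of code of your own. Each camera call takes 0.05 s, during which the arm holds its last target.

## Working session

There is one attempt and no reset: what is moved stays moved. The work goes in short steps, Python scripts to look and compute and a tool call to move; the robot and the scene stay as the last step left them, time stands still between calls to the robot, and variables do not carry over. Pictures are saved under pics/ and viewed, and the job is handed in when it is done.

Besides the shell and the picture viewer there is one more tool, called after "Request:" as name(argument=value, ...), one argument or row to a line, values as JSON. send_rows: Moves the arm, as the interface text tells. Its arguments: {"type":"object","properties":{"plan":{"type":"array","items":{"type":"array","items":{"type":"number"}}},"force":{"type":"number"}},"required":["plan"]}

```bash
mkdir -p pics; ls
python3 - <<'E'
from bench import r
import cv2
print(r.get_obs(), r.tip_extent)
for n in ["scene","side","wrist"]:
    f=r.grab_frame(n); cv2.imwrite(f"pics/a_{n}.png",f["image"][:,:,::-1])
    print(n,f["camera_matrix"].tolist(),f["cam_to_world"].round(4).tolist())
    for t in ["row_mid","stop_face","jaw_face","cube_red_mid","cube_green_mid","cube_yellow_mid","screw_grip","screw","slide_box","oil_bottle","eyepiece"]:
        try: print(t,[(round(d["p"],2),[int(v) for v in d["rect"]]) for d in r.recognise(n,t)])
        except Exception as e: print(t,e)
E
```

```text
pics
{'clock': 0.0, 'joints': array([ 1.1018887 ,  0.47780842,  0.02235883,  1.55646761, -0.01150725,
        1.10931326, -0.08309262]), 'qvel': array([ 1.58713817e-03, -1.07922969e-03, -5.14069692e-04, -2.56852374e-03,
       -7.56798965e-04, -4.91505875e-06, -3.99406740e-04]), 'tau': array([ 8.20385485e-04, -5.96439207e+01,  1.60770804e+00, -2.81196213e+01,
        1.23272126e-02,  9.26942274e-03,  3.08589608e-05]), 'tcp_pos': array([ 0.23806801, -0.63100401,  0.24431367]), 'orientation': array([-1.35759994,  0.94063365, -0.93796996]), 'contact_force': array([-0.5222865 ,  0.05619929, -0.03398609]), 'moment': array([-0.03336583, -0.02983293,  0.0175785 ]), 'grip_width': 0.08545577959111944} 0.014
scene [[536.9133849516859, 0.0, 293.46717220052517], [0.0, 536.9133849516859, 207.93603198917933], [0.0, 0.0, 1.0]] [[-0.4829, 0.6324, -0.6057, 1.3807], [0.8757, 0.3501, -0.3326, 0.454], [0.0017, -0.691, -0.7228, 1.0472], [0.0, 0.0, 0.0, 1.0]]
row_mid [(0.72, [298, 194, 389, 262]), (0.18, [231, 148, 247, 164])]
stop_face [(0.76, [294, 195, 391, 262])]
jaw_face [(0.66, [329, 210, 344, 224])
[... 1007 characters left out ...]
6, 388, 314]), (0.63, [345, 244, 368, 278])]
screw_grip [(0.6, [231, 230, 241, 254]), (0.44, [419, 238, 439, 272])]
screw [(0.45, [232, 231, 241, 251])]
slide_box [(0.55, [299, 200, 336, 221])]
oil_bottle [(0.84, [418, 238, 439, 269]), (0.65, [130, 201, 150, 229])]
eyepiece [(0.69, [133, 201, 151, 226])]
wrist [[318.505998174787, 0.0, 280.91600065552245], [0.0, 318.505998174787, 209.4936504743092], [0.0, 0.0, 1.0]] [[0.3527, -0.9003, -0.255, 0.3017], [-0.9358, -0.3392, -0.0967, -0.6061], [0.0006, 0.2727, -0.9621, 0.3729], [0.0, 0.0, 0.0, 1.0]]
row_mid []
stop_face []
jaw_face []
cube_red_mid []
cube_green_mid []
cube_yellow_mid []
screw_grip []
screw []
slide_box []
oil_bottle []
eyepiece []
```

View pictures.

View pics/a_scene.png

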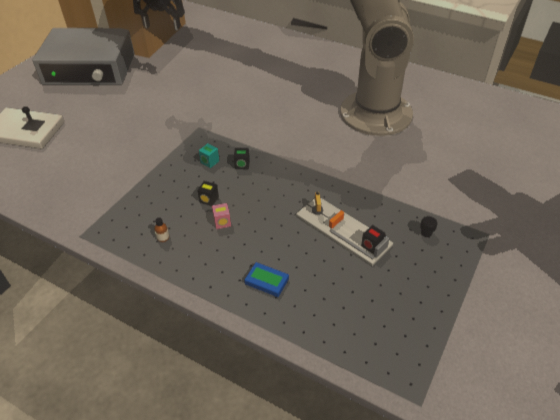

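View pics/a_side.png

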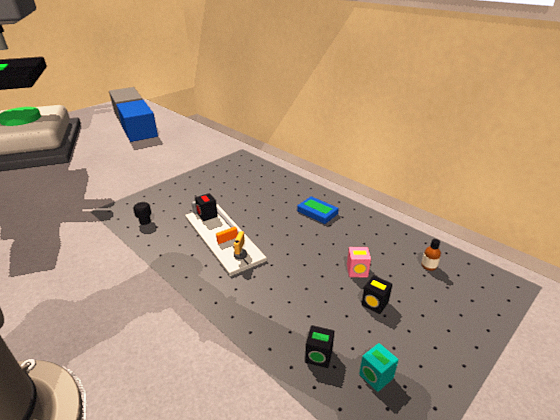

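View pics/a_wrist.png

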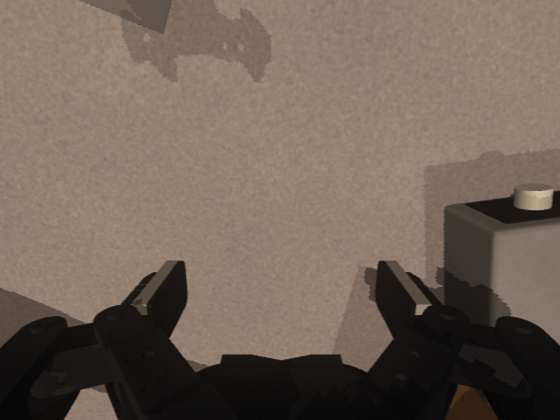

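Run:
```python
import cv2
a=cv2.imread("pics/a_scene.png"); b=cv2.imread("pics/a_side.png")
cv2.imwrite("pics/a_c1.png",cv2.resize(a[140:310,140:450],(780,428),interpolation=cv2.INTER_CUBIC))
cv2.imwrite("pics/a_c2.png",cv2.resize(b[180:400,120:450],(800,533),interpolation=cv2.INTER_CUBIC))
```

```text
(no output)
```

View pics/a_c1.png

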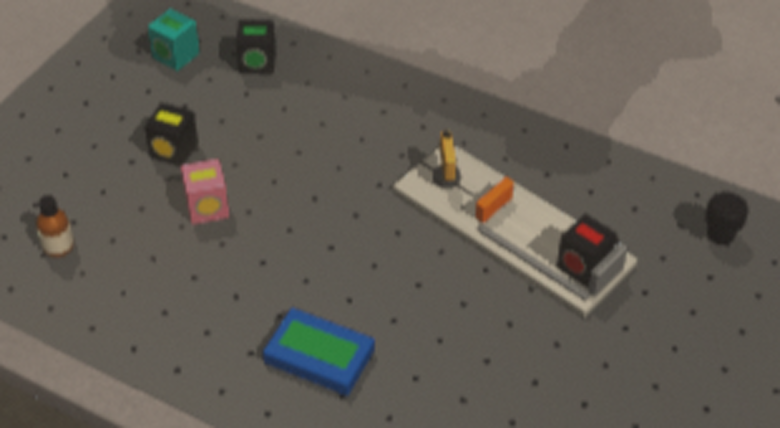

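View pics/a_c2.png

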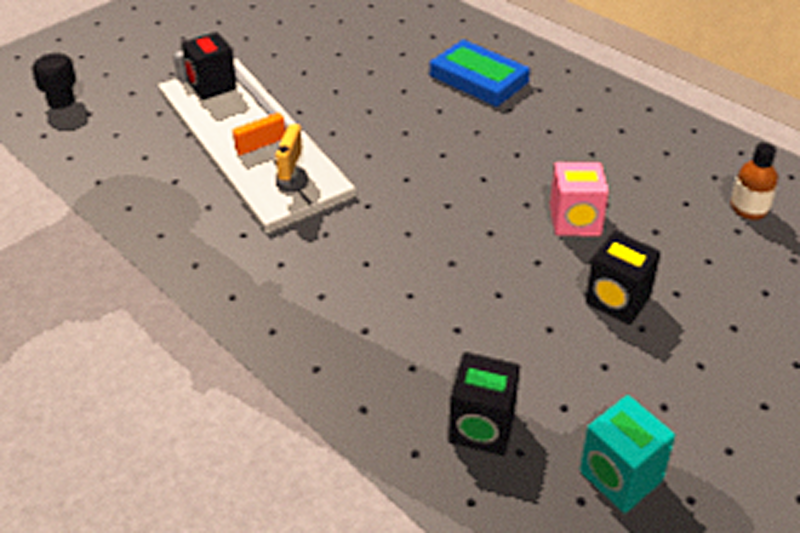

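```bash
cat > h.py <<'E'
from bench import r
import numpy as np, cv2
from scipy.spatial.transform import Rotation as R
def ray(f,u,v):
    K=f["camera_matrix"];T=f["cam_to_world"]
    d=T[:3,:3]@np.linalg.solve(K,[u,v,1.0]); return T[:3,3],d
def onz(f,u,v,z):
    o,d=ray(f,u,v); return o+d*(z-o[2])/d[2]
def proj(f,P):
    P=np.atleast_2d(P);T=f["cam_to_world"]
    c=(P-T[:3,3])@T[:3,:3]; p=c@f["camera_matrix"].T; return p[:,:2]/p[:,2:]
def tri(obs):
    A=np.zeros((3,3));b=np.zeros(3)
    for f,u,v in obs:
        o,d=ray(f,u,v);d=d/np.linalg.norm(d);M=np.eye(3)-np.outer(d,d);A+=M;b+=M@o
    p=np.linalg.solve(A,b);return p
def pose():
    o=r.get_obs();return o["tcp_pos"],R.from_rotvec(o["orientation"]).as_matrix(),o
def blobs(img,box,h0,h1,s=110,v=60,k=3):
    x0,y0,x1,y1=box
    hsv=cv2.cvtColor(img[y0:y1,x0:x1].copy(),cv2.COLOR_RGB2HSV)
    m=cv2.inRange(hsv,(h0,s,v),(h1,255,255))
    n,l,st,c=cv2.connectedComponentsWithStats(m)
    o=sorted([(int(st[i,4]),(c[i]+[x0,y0]).round(1).tolist()) for i in range(1,n)],reverse=True)[:k]
    return o
def save(f,name,box=None,sc=1):
    im=f["image"][:,:,::-1]
    if box: im=im[box[1]:box[3],box[0]:box[2]]
    cv2.imwrite("pics/"+name,cv2.resize(im,None,fx=sc,fy=sc,interpolation=cv2.INTER_CUBIC))
E
python3 - <<'E'
from h import *
s=r.grab_frame("scene"); d=r.grab_frame("side")
p,M,o=pose(); print("tool axes",M.round(3))
B={"green":((228,145,256,172),(300,320,340,370),(50,80)),"yellow":((196,178,222,206),(360,272,394,316),(20,35)),
"pink":((211,200,234,230),(345,244,372,280),(20,35)),"turq":((198,143,222,168),(356,340,402,392),(50,76)),"red":((360,222,390,254),(190,188,220,225),(0,8))}
for k,(b1,b2,h) in B.items():
    x=blobs(s["image"],b1,*h);y=blobs(d["image"],b2,*h)
    print(k,x,y)
    try:
        a=max(x[:2],key=lambda t:-t[1][1])[1]; c=max(y[:2],key=lambda t:-t[1][1])[1]
        print("  bar",onz(s,*a,.05).round(3),onz(d,*c,.05).round(3))
    except Exception as e: print(e)
for n,u,v,u2,v2 in [("cornA",140+392/2.516,140+187/2.516,0,0),("B",140+586/2.516,140+308/2.516,0,0),("C",140+636/2.516,140+262/2.516,0,0)]:
    print(n,onz(s,u,v,.012).round(3))
k=800/330
for n,u,v in [("c1",160,84),("c2",268,231),("c3",354,186)]:
    print(n,onz(d,120+u/k,180+v/k,.012).round(3))
for n,u,v in [("box",266,279),("bottle",162,240),("eyep",428,235)]: print(n,onz(s,u,v,0).round(3))
E
```

```text
tool axes [[ 0.353  0.     0.936]
 [-0.936  0.     0.353]
 [-0.    -1.     0.   ]]
green [(27, [240.7, 151.9]), (23, [240.6, 163.1])] [(122, [320.0, 336.4]), (88, [316.5, 356.5])]
  bar [ 0.424 -0.243  0.05 ] [ 0.425 -0.243  0.05 ]
yellow [(54, [206.8, 186.4]), (47, [204.3, 198.3])] [(92, [378.0, 284.5]), (83, [371.3, 300.7]), (3, [361.0, 272.0])]
  bar [ 0.588 -0.246  0.05 ] [ 0.59  -0.245  0.05 ]
pink [(42, [222.4, 221.4]), (35, [220.2, 208.9])] [(84, [359.4, 268.2]), (54, [359.1, 252.3])]
  bar [ 0.639 -0.168  0.05 ] [ 0.641 -0.166  0.05 ]
turq [(26, [207.7, 148.7]), (9, [203.6, 159.4])] [(113, [380.3, 356.7]), (90, [368.9, 374.3])]
  bar [ 0.458 -0.334  0.05 ] [ 0.461 -0.333  0.05 ]
red [(62, [373.9, 232.5]), (42, [367.5, 243.8])] [(39, [204.8, 198.0]), (25, [198.2, 209.2])]
  bar [0.523 0.209 0.05 ] [0.545 0.228 0.05 ]
cornA [ 0.531 -0.006  0.012]
B [0.58  0.235 0.012]
C [0.503 0.256 0.012]
c1 [0.498 0.25  0.012]
c2 [0.438 0.002 0.012]
c3 [ 0.528 -0.008  0.012]
box [0.741 0.028 0.   ]
bottle [ 0.765 -0.267  0.   ]
eyep [0.42  0.322 0.   ]
```

Candidates:
- **Green:** the black cube at side (320,346) / scene (242,158), against the turquoise one at side (379,367) / scene (208,155). I choose the black one.
- **Yellow:** the black cube at side (377,294) / scene (208,193), against the pink one at side (359,262) / scene (222,216). I choose the black one.

In the crops, the rack has the red cube next to the grey stop, and the orange jaw and brass bar are at the near end. I'll move the wrist camera over the cubes.

Request:
send_rows(
  plan=[
    [-3.9, 0, 4.3, 0, 1],
    [-3.9, 0, 4.3, 0, 1],
    [-3.9, 0, 4.3, 0, 1],
    [-3.9, 0, 4.3, 0, 1],
    [-3.9, 0, 4.3, 0, 1],
    [-3.9, 0, 4.3, 0, 1],
    [-3.9, 0, 4.3, 0, 1],
    [-3.9, 0, 4.3, 0, 1],
    [0, 0, 0, 0, 1],
  ],
)

```text
clock: 3.02
tcp_pos: [0.4525, -0.2134, 0.2458]
orientation: [-1.36, 0.932, -0.933]
contact_force: [-0.7, -1.2, -0.6]
grip_width: 0.0857
```

Run:
```python
from h import *
p,M,o=pose(); print(p,o["joints"],np.degrees(np.arctan2(M[1,0],M[0,0])),o["clock"])
f=r.grab_frame("wrist"); save(f,"b_w.png")
np.savez("b.npz",**f)
for t in ["cube_green_mid","cube_yellow_mid"]:
    print(t,[(round(d["p"],2),[int(v) for v in d["rect"]]) for d in r.recognise("wrist",t)])
```

```text
[ 0.45247852 -0.21336406  0.2457896 ] [ 0.50491489  0.19973496 -0.21391634  1.95359881  0.04831251  0.99184037
 -0.93242844] -68.82157917401855 3.025
cube_green_mid [(0.87, [277, 195, 317, 240]), (0.7, [354, 189, 413, 245])]
cube_yellow_mid [(0.82, [331, 39, 393, 101]), (0.58, [288, 0, 332, 21])]
```

View pics/b_w.png

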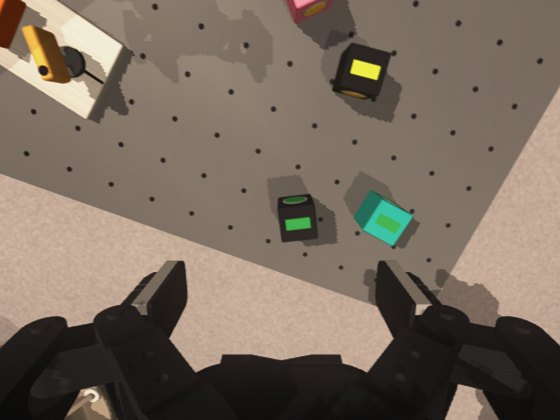

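```bash
cat >> h.py <<'E'
def bar(f,box,h,z,s=110,v=60):
    x0,y0,x1,y1=box
    hsv=cv2.cvtColor(f["image"][y0:y1,x0:x1].copy(),cv2.COLOR_RGB2HSV)
    m=cv2.inRange(hsv,(h[0],s,v),(h[1],255,255))
    n,l,st,c=cv2.connectedComponentsWithStats(m)
    out=[]
    for i in range(1,n):
        if st[i,4]<25: continue
        vv,uu=np.nonzero(l==i)
        P=np.array([onz(f,u+x0,w+y0,z)[:2] for u,w in zip(uu,vv)])
        rect=cv2.minAreaRect((P*1000).astype(np.float32))
        C=P-P.mean(0);w,V=np.linalg.eigh(C.T@C/len(C)); a=np.degrees(np.arctan2(V[1,1],V[0,1]))
        out.append((len(P),P.mean(0).round(4).tolist(),"yaw_long",round((a)%180,1),"LxW mm",np.sqrt(12*w[::-1]).__mul__(1000).round(1).tolist(),"px",(c[i]+[x0,y0]).round().tolist(),"rect",[np.round(t,1) for t in rect]))
    return out
E
python3 - <<'E'
from h import *
f=dict(np.load("b.npz"))
for n,b,h in [("green",(265,180,330,250),(50,80)),("yellow",(325,30,400,110),(20,35)),]:
    for q in bar(f,b,h,.05): print(n,q)
save(f,"b_c.png",(255,20,425,260),2.4)
E
```

```text
green (74, [0.4462, -0.2294], 'yaw_long', np.float64(117.0), 'LxW mm', [17.1, 4.6], 'px', [294.0, 199.0], 'rect', [array([ 446.3, -229.4]), array([ 4.3, 17.8]), np.float64(21.2)])
green (294, [0.4226, -0.2425], 'yaw_long', np.float64(117.9), 'LxW mm', [27.1, 13.0], 'px', [298.0, 223.0], 'rect', [array([ 422.5, -242.5]), array([13. , 27.1]), np.float64(28.2)])
yellow (474, [0.5866, -0.2446], 'yaw_long', np.float64(97.4), 'LxW mm', [28.2, 13.6], 'px', [365.0, 69.0], 'rect', [array([ 586.6, -244.6]), array([13.6, 28.5]), np.float64(7.5)])
```

View pics/b_c.png

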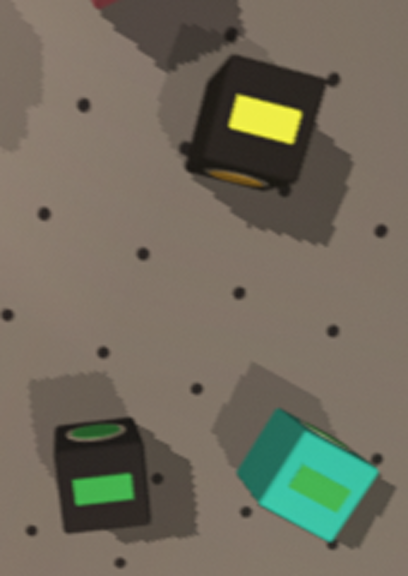

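Green: centre about (0.4235, -0.243), x axis at 28°. Yellow: about (0.587, -0.245), x axis at 7.4°. The crop shows the black cubes at (298,223) and (365,69), clear of the turquoise and pink ones. I'll align over green.

Request:
send_rows(
  plan=[
    [1.7, 0, -3.8, 0, 1],
    [0, 0.9, 0, -9.7, 1],
    [0, 0.9, 0, -9.7, 1],
    [0, 0.9, 0, -9.7, 1],
    [0, 0.9, 0, -9.7, 1],
    [0, 0.9, 0, -9.7, 1],
    [0, 0.9, 0, -9.7, 1],
    [0, 0.9, 0, -9.7, 1],
    [0, 0.9, 0, -9.7, 1],
    [0, 0.9, 0, -9.7, 1],
    [0, 0.9, 0, -9.4, 1],
    [0, 0, 0, 0, 1],
  ],
)

```text
clock: 4.68
tcp_pos: [0.4191, -0.249, 0.1547]
orientation: [-1.538, -0.37, 0.372]
contact_force: [0.5, -0.2, 0.7]
grip_width: 0.0854
```

```bash
cat >> h.py <<'E'
def goto(xy=None,z=None,a=None):
    "print needed tool shift (cm) and spin (deg)"
    p,M,o=pose(); an=np.degrees(np.arctan2(M[1,0],M[0,0]))
    print("tcp",p.round(4),"a",an.round(2),"j",o["joints"].round(2),"t",o["clock"].round(2),"F",o["contact_force"].round(1),"w",round(o["grip_width"],4),"tilt",(M[:,1]).round(3))
    if a is not None: print(" spin",round(-(a-an+180)%360-180 if False else -(((a-an)+180)%360-180),2))
    if xy is not None:
        d=np.r_[xy,p[2] if z is None else z]-p; print(" shift cm",(M.T@d*100).round(2))
E
python3 - <<'E'
from h import *
goto((.4235,-.243),.027,27.9)
f=r.grab_frame("wrist"); save(f,"c_w.png")
for q in bar(f,(150,150,420,420),(50,80),.05): print(q)
E
```

```text
Traceback (most recent call last):
  File "h.py", line 47, in goto
    print("tcp",p.round(4),"a",an.round(2),"j",o["joints"].round(2),"t",o["clock"].round(2),"F",o["contact_force"].round(1),"w",round(o["grip_width"],4),"tilt",(M[:,1]).round(3))
                                                                        ^^^^^^^^^^^^^^^^
AttributeError: 'float' object has no attribute 'round'
```

```bash
sed -i 's/o\["clock"\].round(2)/round(o["clock"],2)/' h.py
python3 - <<'E'
from h import *
goto((.4235,-.243),.027,27.9)
f=r.grab_frame("wrist"); save(f,"c_w.png")
for q in bar(f,(150,150,420,420),(50,80),.05): print(q)
E
```

```text
tcp [ 0.4191 -0.249   0.1547] a 27.1 j [ 0.77  0.32 -0.42  2.06  0.18  0.8   0.71] t 4.67 F [ 0.5 -0.2  0.7] w 0.0854 tilt [-0.002  0.001 -1.   ]
 spin -0.8
 shift cm [ 0.68 12.76  0.31]
(560, [0.4224, -0.2417], 'yaw_long', np.float64(118.8), 'LxW mm', [26.7, 12.5], 'px', [290.0, 209.0], 'rect', [array([ 422.4, -242.1]), array([12.2, 26.2]), np.float64(27.9)])
(126, [0.4318, -0.3148], 'yaw_long', np.float64(90.0), 'LxW mm', [18.8, 4.9], 'px', [259.0, 291.0], 'rect', [array([ 431.8, -315.2]), array([ 5.2, 21.4]), np.float64(2.0)])
(423, [0.4577, -0.3315], 'yaw_long', np.float64(82.8), 'LxW mm', [26.6, 12.9], 'px', [278.0, 319.0], 'rect', [array([ 457.7, -331.7]), array([26.6, 12.9]), np.float64(82.8)])
```

View pics/c_w.png

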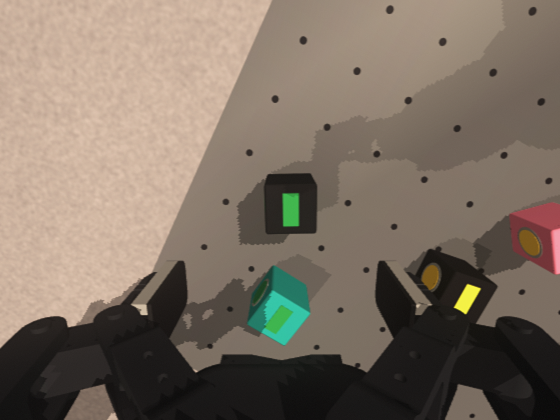

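Request:
send_rows(
  plan=[
    [0.64, 0, 0.44, -1, 1],
    [0, 4, 0, 0, 1],
    [0, 4, 0, 0, 1],
    [0, 3, 0, 0, 1],
    [0, 1.7, 0, 0, 1],
    [0, 0, 0, 0, 1],
    [0, 0, 0, 0, 0],
    [0, 0, 0, 0, 0],
    [0, 0, 0, 0, 0],
    [0, 0, 0, 0, 0],
    [0, 0, 0, 0, 0],
  ],
  force=30,
)

```text
clock: 6.1
tcp_pos: [0.4247, -0.2412, 0.0293]
orientation: [-1.537, -0.389, 0.387]
contact_force: [-1.7, 0.4, 7.3]
grip_width: 0.0398
```

Run:
```python
from h import *
goto((.4225,-.242),.027,28)
f=r.grab_frame("wrist"); save(f,"d_w.png")
```

```text
tcp [ 0.4247 -0.2412  0.0293] a 28.35 j [ 0.67  0.53 -0.34  2.13  0.34  0.53  0.57] t 6.1 F [-1.7  0.4  7.3] w 0.0398 tilt [ 0.001 -0.001 -1.   ]
 spin 0.35
 shift cm [-0.23  0.23  0.03]
```

View pics/d_w.png

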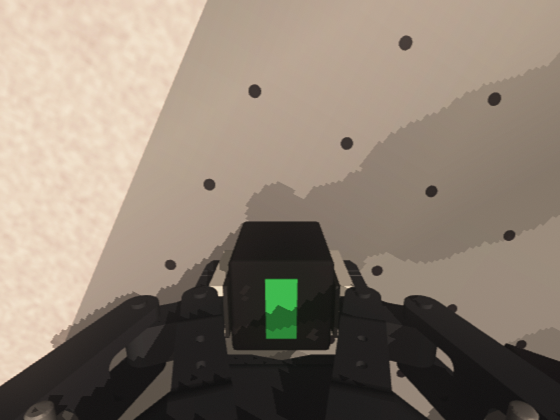

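Request:
send_rows(
  plan=[
    [0, -2, 0, 0, 0],
    [0, -5, 0, 0, 0],
    [0, -5, 0, 0, 0],
    [0, -5, 0, 0, 0],
    [2.9, -1, 3.5, 0, 0],
    [2.9, 0, 3.5, 0, 0],
    [2.9, 0, 3.5, 0, 0],
    [2.9, 0, 3.5, 10.2, 0],
    [0, 0, 0, 10.2, 0],
    [0, 0, 0, 10.2, 0],
    [0, 0, 0, 10.2, 0],
    [0, 0, 0, 0, 0],
  ],
)

```text
clock: 7.65
tcp_pos: [0.4593, -0.0627, 0.2084]
orientation: [-1.565, 0.168, -0.168]
contact_force: [-0.4, -0.2, -1.2]
grip_width: 0.0394
```

Run:
```python
from h import *
goto()
f=r.grab_frame("wrist"); save(f,"e_w.png"); np.savez("e.npz",**f)
```

```text
tcp [ 0.4593 -0.0627  0.2084] a -12.25 j [ 0.43  0.21 -0.48  2.06  0.12  0.9  -0.33] t 7.65 F [-0.4 -0.2 -1.2] w 0.0394 tilt [ 0. -0. -1.]
```

View pics/e_w.png

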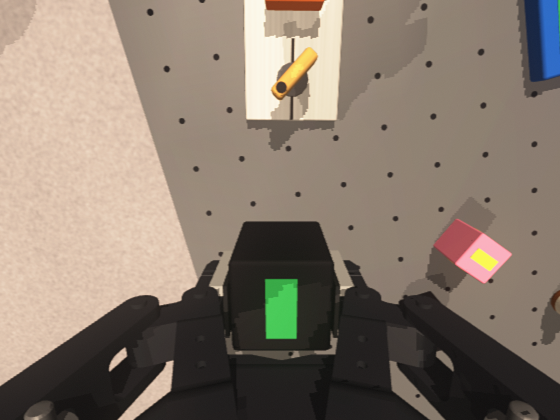

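Request:
send_rows(
  plan=[
    [0.3, -2, 4.5, 0, 0],
    [0, -2, 4.5, 0, 0],
    [0, -1, 4.5, 0, 0],
    [0, 0, 0, 0, 0],
    [0, 0, 0, 0, 0],
  ],
)

```text
clock: 8.32
tcp_pos: [0.491, 0.0678, 0.2579]
orientation: [-1.565, 0.168, -0.167]
contact_force: [-0.4, -0.6, -1.6]
grip_width: 0.0396
```

Run:
```python
from h import *
goto()
f=r.grab_frame("wrist"); save(f,"f_w.png"); np.savez("f.npz",**f)
```

```text
tcp [0.491  0.0678 0.2579] a -12.23 j [ 0.23  0.22 -0.56  1.93  0.13  1.03 -0.6 ] t 8.32 F [-0.4 -0.6 -1.6] w 0.0396 tilt [-0.001 -0.001 -1.   ]
```

View pics/f_w.png

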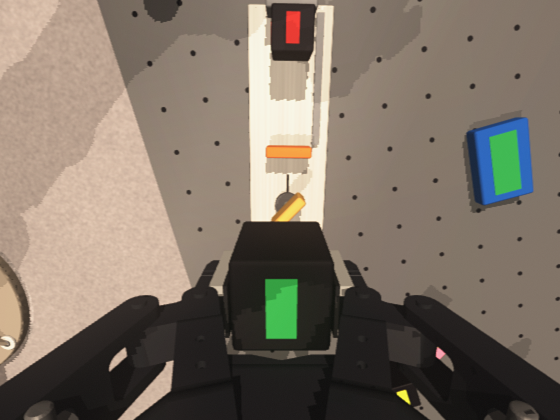

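Run:
```python
from h import *
e=dict(np.load("e.npz"));f=dict(np.load("f.npz"))
save(e,"e_c.png",(230,0,360,140),4.2); save(f,"f_c.png",(235,0,345,230),2.6)
```

```text
(no output)
```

View pics/e_c.png

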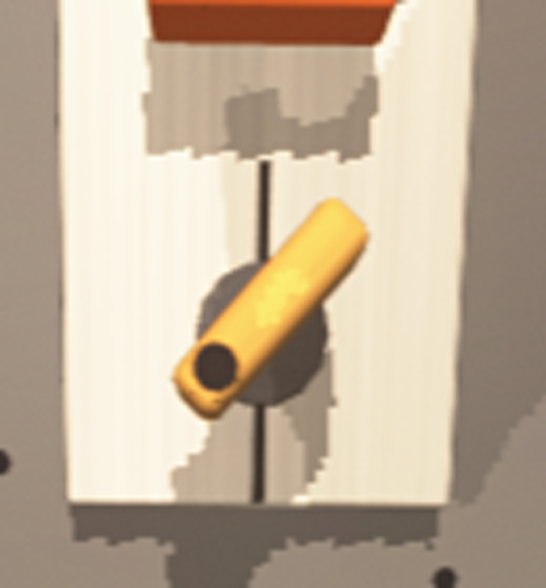

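View pics/f_c.png

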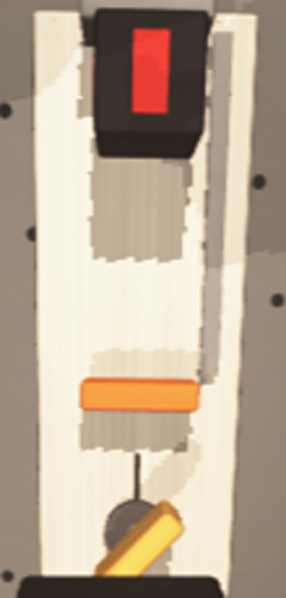

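```bash
cat > rack.py <<'E'
from h import *
from scipy.optimize import least_squares
def fit(feats,nf):
    # feats: (frame idx,frame,u,v,X,Y,Z) in rack mm, None for free coordinate
    def loc(q,f,u,v,Z):
        P=onz(f,u,v,.012+Z/1000)[:2]-q[:2]; c,s=np.cos(q[2]),np.sin(q[2])
        return np.array([c*P[0]+s*P[1],-s*P[0]+c*P[1]])*1000
    def res(q):
        o=[]
        for i,f,u,v,X,Y,Z in feats:
            l=loc(q,f,u,v,Z)
            if X is not None:o.append(l[0]-X)
            if Y is not None:o.append(l[1]-Y)
        return o
    s=least_squares(res,[.51,.12,-.21],loss="soft_l1",x_scale=[.01,.01,.1]); return s.x,np.round(res(s.x),1)
E
python3 - <<'E'
from rack import *
e=dict(np.load("e.npz"));f=dict(np.load("f.npz"))
F=[(0,e,246.2,119,-45,-175.5,0),(0,e,336.7,119.8,45,-175.5,0),(0,e,244.3,0,-45,None,0),(0,e,343.1,0,45,None,0),(0,e,293.1,38.6,0,None,0),(0,e,291.2,119,0,None,0)]
G=[(1,f,248.5,4.6,-45,74.5,0),(1,f,333.5,5.4,45,74.5,0),(1,f,251.5,221,-45,None,0)]
for S in (F,G,F+G):
    q,rs=fit(S,2); print(q,np.degrees(q[2]),rs)
for x in bar(f,(260,0,330,60),(0,10),.062): print(x)
# also rack from scene/side earlier corners
c,s=np.cos(q[2]),np.sin(q[2]);Rm=np.array([[c,-s],[s,c]])
for X in [(-45,-175.5),(45,-175.5),(45,74.5),(-45,74.5),(0,40.5),(0,-138.5)]: print(X,(q[:2]+Rm@np.array(X)/1000).round(4))
# screw bar angle: brass in e, top z .062
h=cv2.cvtColor(e["image"],cv2.COLOR_RGB2HSV)
E
```

```text
[ 0.5219283   0.17445407 -0.22505673] -12.894800550208666 [ 0.8 -0.1 -0.7  0.1  1.  -1.   0.1 -0.2]
[ 0.5222165   0.17178897 -0.22121676] -12.674786498903549 [ 1.2  0.  -1.2 -0.   0. ]
[ 0.52195964  0.17314863 -0.22563862] -12.92814037776281 [ 0.6  1.1 -0.9  1.4  0.7 -1.3 -0.1 -0.4  1.4 -1.4 -1.  -1.1  1.3]
(498, [0.5317, 0.2126], 'yaw_long', np.float64(75.2), 'LxW mm', [26.8, 13.6], 'px', [293.0, 27.0], 'rect', [array([531.8, 212.8]), array([26.8, 13.6]), np.float64(77.7)])
(-45, -175.5) [0.4388 0.0122]
(45, -175.5) [ 0.5266 -0.008 ]
(45, 74.5) [0.5825 0.2357]
(-45, 74.5) [0.4948 0.2558]
(0, 40.5) [0.531  0.2126]
(0, -138.5) [0.491  0.0382]
```

Run:
```python
from h import *
f=dict(np.load("f.npz")); p,M,o=pose()
zt=p[2]-.0043+.025
for q in bar(f,(220,220,345,360),(50,80),zt):
    print(q[0],q[3],q[5],((np.r_[q[1],zt]-p)@M*1000).round(1))
goto((.5217,.1715),.12,-12.9)
```

```text
1950 77.5 [26.1, 12.5] [ -1.6 -20.7   0.8]
tcp [0.491  0.0671 0.2578] a -12.34 j [ 0.23  0.22 -0.56  1.93  0.13  1.03 -0.6 ] t 8.38 F [ 0.7  0.  -1.4] w 0.0396 tilt [-0.001 -0.001 -1.   ]
 spin 0.56
 shift cm [ 0.79 13.76 10.87]
```

Request:
send_rows(
  plan=[
    [0.3, 2, 3.6, 0.6, 0],
    [0.3, 4, 3.6, 0, 0],
    [0.3, 4, 3.6, 0, 0],
    [0, 3.7, 0, 0, 0],
    [0, 0, 0, 0, 0],
    [0, 0, 0, 0, 0],
  ],
)

```text
clock: 9.12
tcp_pos: [0.5248, 0.1707, 0.1223]
orientation: [-1.564, 0.178, -0.179]
contact_force: [-0.6, -0.3, -0.6]
grip_width: 0.0399
```

Run:
```python
from h import *
goto((.5217,.1715),.0413,-12.9)
f=r.grab_frame("wrist"); save(f,"g_w.png"); np.savez("g.npz",**f)
s=r.grab_frame("side"); save(s,"g_s.png",(120,130,320,300),3.5)
```

```text
tcp [0.5248 0.1707 0.1223] a -13.04 j [-0.01  0.48 -0.53  1.93  0.33  0.81 -0.95] t 9.12 F [-0.6 -0.3 -0.6] w 0.0399 tilt [ 0.001 -0.    -1.   ]
 spin -0.14
 shift cm [-0.33  8.1   0.01]
```

View pics/g_w.png

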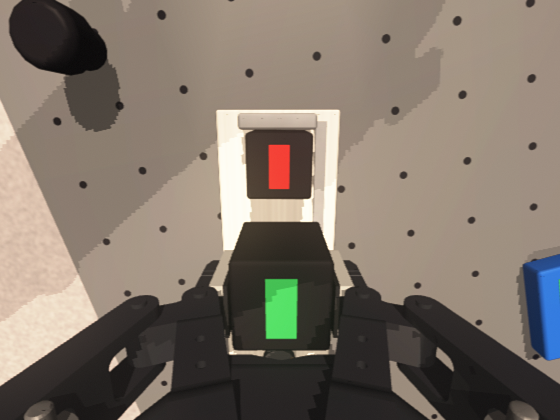

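View pics/g_s.png

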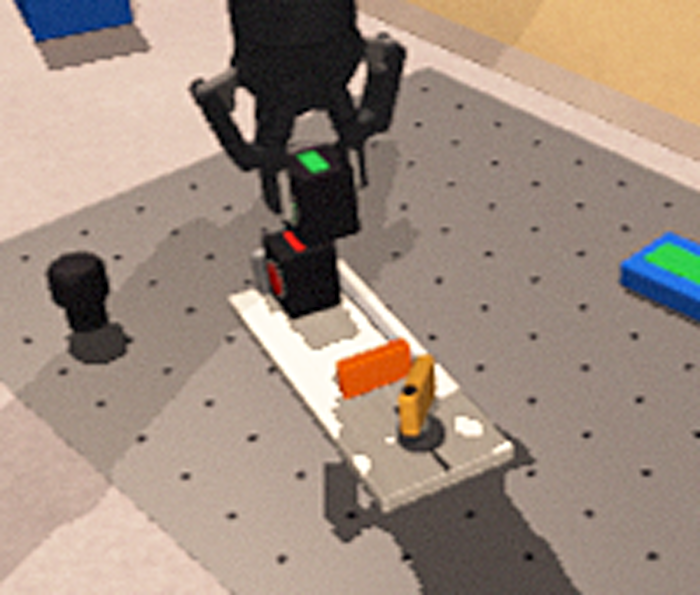

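Run:
```python
from h import *
f=dict(np.load("g.npz")); p,M,o=pose()
for box,h,z in [((220,220,345,360),(50,80),p[2]+.0207),((240,130,320,200),(0,10),.062)]:
  for q in bar(f,box,h,z): print(q[0],q[3],((np.r_[q[1],z]-p)@M*1000).round(1))
for u,v in [(217.5,110),(339.5,110),(221,200),(337,200)]: print(((onz(f,u,v,.012)-p)@M*1000).round(1))
```

```text
1949 76.6 [ -1.9 -20.7   0.1]
1026 75.6 [-3.3 61.1 42.3]
[-47.2 111.   75.4]
[ 39.8 111.3  75.3]
[-48.1 111.    9.2]
[ 41.2 111.2   9.2]
```

Request:
send_rows(
  plan=[
    [-0.2, 2, 0, 0, 0],
    [0, 3, 0, 0, 0],
    [0, 2, 0, 0, 0],
    [0, 0.8, 0, 0, 0],
    [0, 0, 0, 0, 0],
    [0, 0, 0, 0, 0],
  ],
)

```text
clock: 9.98
tcp_pos: [0.5228, 0.1727, 0.0442]
orientation: [-1.563, 0.176, -0.179]
contact_force: [0.8, -0.6, -0.9]
grip_width: 0.0396
```

Request:
send_rows(
  plan=[
    [0, 0.25, 0, 0, 0],
    [0, 0, 0, 0, 0],
    [0, 0, 0, 0, 0],
  ],
)

```text
clock: 10.35
tcp_pos: [0.5228, 0.1726, 0.0413]
orientation: [-1.563, 0.176, -0.178]
contact_force: [0.7, 0.1, 2.2]
grip_width: 0.0392
```

Run:
```python
from h import *
goto((.5217,.1715),.0413,-12.9)
f=r.grab_frame("wrist"); save(f,"h_w.png")
p,M,o=pose()
for box,h,z in [((220,220,345,360),(50,80),p[2]+.0207),((240,60,320,215),(0,10),.062)]:
  for q in bar(f,box,h,z): print(q[0],q[3],((np.r_[q[1],z]-p)@M*1000).round(1))
```

```text
tcp [0.5228 0.1726 0.0413] a -12.95 j [-0.07  0.6  -0.47  1.98  0.43  0.66 -1.03] t 10.35 F [0.7 0.1 2.2] w 0.0392 tilt [ 0.001  0.001 -1.   ]
 spin -0.05
 shift cm [-0.08  0.   -0.13]
1950 76.6 [ -1.5 -20.7   0.3]
1805 76.3 [ -0.5 -20.6  46.4]
```

View pics/h_w.png

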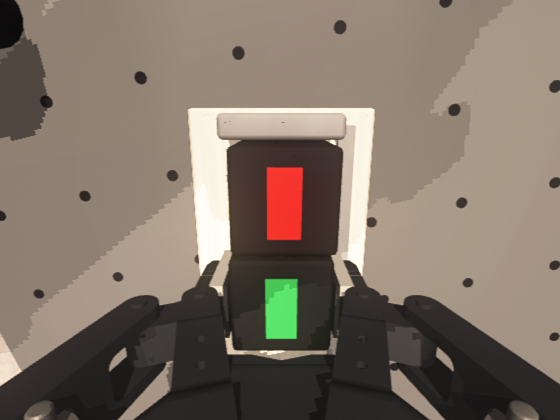

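Run:
```python
from h import *
im=cv2.imread("pics/h_w.png")[:,:,::-1]
f=r.grab_frame("wrist")
p,M,o=pose()
for box,h in [((220,220,345,360),(50,80)),((240,60,320,215),(0,10))]:
  for z in (.058,.062,.066):
    for q in bar(f,box,h,z): print(z,q[0],q[3],q[5],((np.r_[q[1],z]-p)@M*1000).round(1))
def tl(u,v,z): return ((onz(f,u,v,z)-p)@M*1000).round(1)
print("red edges far/near",tl(285,149,.062),tl(285,254,.062),"green",tl(282,257,.062),tl(282,348,.062))
print("stop near/far edge top",tl(281,138,.045),tl(281,114,.045),"plate end",tl(281,109,.012))
```

```text
0.058 1950 76.6 [27.0, 12.9] [ -1.5 -16.7  -2.4]
0.062 1950 76.6 [26.1, 12.4] [ -1.5 -20.7   0.1]
0.066 1950 76.6 [25.1, 12.0] [ -1.6 -24.7   2.8]
0.058 1804 75.8 [17.5, 13.4] [ -0.3 -16.6  45.5]
0.062 1804 75.8 [16.8, 12.9] [ -0.3 -20.6  46.3]
0.066 1804 75.8 [16.2, 12.4] [ -0.4 -24.6  47.2]
red edges far/near [ -0.2 -20.6  60.4] [ -0.  -20.6  22.7] green [ -1.1 -20.6  21.6] [ -1.1 -20.7 -17.7]
stop near/far edge top [-1.5 -3.6 63. ] [-1.5 -3.6 71.7] plate end [-1.4 29.4 74.4]
```

Red and green stand about 1 mm apart in line (bars at (285,204) and (281,309)), and green is resting on the plate. I'll release and lift.

Request:
send_rows(
  plan=[
    [0, 0, 0, 0, 0.75],
    [0, 0, 0, 0, 0.75],
    [0, 0, 0, 0, 0.75],
    [0, 0, 0, 0, 0.75],
    [0, -2, 0, 0, 0.75],
    [0, -4, 0, 0, 1],
    [0, -4, 0, 0, 1],
    [0, -4, 0, 0, 1],
    [0, 0, 0, 0, 1],
    [0, 0, 0, 0, 1],
  ],
)

```text
clock: 11.7
tcp_pos: [0.5219, 0.1721, 0.1813]
orientation: [-1.564, 0.177, -0.178]
contact_force: [-0.5, 0.1, 0.0]
grip_width: 0.0859
```

Run:
```python
from h import *
goto((.54,-.245),.2,7.4)
f=r.grab_frame("wrist"); save(f,"i_w.png"); np.savez("i.npz",**f)
for b,h in [((200,60,360,330),(0,10)),((200,200,360,330),(50,80))]:
  for q in bar(f,b,h,.062): print(q)
```

```text
tcp [0.5219 0.1721 0.1813] a -12.96 j [ 0.03  0.4  -0.57  1.89  0.27  0.92 -0.9 ] t 11.7 F [-0.5  0.1  0. ] w 0.0859 tilt [ 0.001 -0.    -1.   ]
 spin -20.36
 shift cm [ 11.11  -1.86 -40.24]
(615, [0.5317, 0.2132], 'yaw_long', np.float64(76.2), 'LxW mm', [27.4, 13.1], 'px', [283.0, 156.0], 'rect', [array([531.9, 212.9]), array([26.8, 13. ]), np.float64(76.7)])
(498, [0.5098, 0.1239], 'yaw_long', np.float64(167.2), 'LxW mm', [42.3, 9.2], 'px', [281.0, 266.0], 'rect', [array([509.4, 124. ]), array([ 9.2, 42.6]), np.float64(78.2)])
(398, [0.5205, 0.1701], 'yaw_long', np.float64(77.1), 'LxW mm', [20.9, 12.8], 'px', [282.0, 212.0], 'rect', [array([520.5, 169.9]), array([20.2, 12.2]), np.float64(77.0)])
```

View pics/i_w.png

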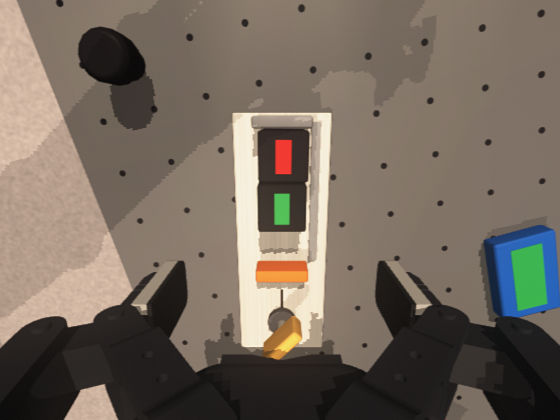

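Request:
send_rows(
  plan=[
    [1.96, -1.5, -4.9, 0, 1],
    [1.96, 0, -4.9, 0, 1],
    [1.96, 0, -4.9, 0, 1],
    [1.96, 0, -4.9, 0, 1],
    [1.96, 0, -4.9, 0, 1],
    [1.96, 0, -4.9, 0, 1],
    [1.96, 0, -4.9, 0, 1],
    [1.96, 0, -4.9, 0, 1],
    [0, 2, 0, -10.2, 1],
    [0, 2, 0, -10.2, 1],
    [0, 0, 0, 0, 1],
    [0, 0, 0, 0, 1],
  ],
)

```text
clock: 13.25
tcp_pos: [0.5871, -0.2446, 0.1558]
orientation: [-1.568, -0.099, 0.1]
contact_force: [-0.1, 0.9, 0.2]
grip_width: 0.0854
```

Run:
```python
from h import *
i=dict(np.load("i.npz"))
for b,h,z in [((260,190,305,230),(50,80),.062),((250,255,315,285),(3,14),.038)]:
  for q in bar(i,b,h,z,140): print(q)
goto((.587,-.245),.028,7.4)
f=r.grab_frame("wrist"); save(f,"j_w.png"); np.savez("j.npz",**f)
for q in bar(f,(150,100,420,300),(20,35),.05): print(q)
```

```text
(408, [0.5213, 0.1731], 'yaw_long', np.float64(78.5), 'LxW mm', [24.9, 10.9], 'px', [282.0, 208.0], 'rect', [array([521.1, 172.8]), array([24.3, 10.5]), np.float64(77.4)])
(629, [0.507, 0.1103], 'yaw_long', np.float64(166.7), 'LxW mm', [48.8, 19.2], 'px', [282.0, 268.0], 'rect', [array([506.1, 107. ]), array([20.6, 48.1]), np.float64(77.0)])
tcp [ 0.5871 -0.2446  0.1558] a 7.28 j [ 0.66  0.55 -0.5   1.71  0.31  0.96  0.17] t 13.25 F [-0.1  0.9  0.2] w 0.0854 tilt [-0.  0. -1.]
 spin -0.12
 shift cm [-1.000e-02  1.278e+01 -4.000e-02]
(640, [0.6386, -0.1656], 'yaw_long', np.float64(135.4), 'LxW mm', [25.5, 11.8], 'px', [369.0, 117.0], 'rect', [array([ 638.6, -165.5]), array([11.9, 25.9]), np.float64(43.6)])
(609, [0.587, -0.2437], 'yaw_long', np.float64(97.5), 'LxW mm', [27.0, 13.7], 'px', [282.0, 213.0], 'rect', [array([ 587.1, -243.9]), array([13.2, 26.3]), np.float64(7.3)])
```

View pics/j_w.png

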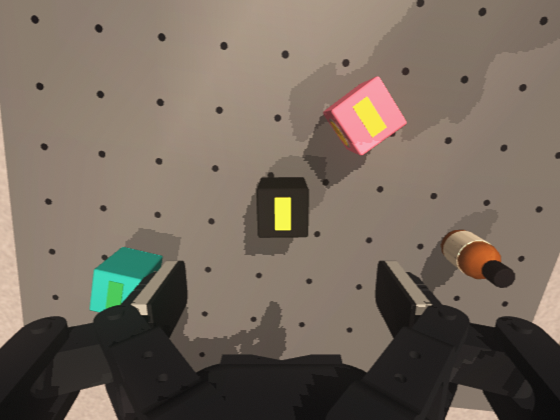

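The wrist picture shows the black cube with the yellow bar centred at (282,213). Pink is at (369,117) and the bottle at (480,262), both clear. I'll descend and grip.

Request:
send_rows(
  plan=[
    [0, 4, 0.1, 0, 1],
    [0, 4, 0, 0, 1],
    [0, 3, 0, 0, 1],
    [0, 1.7, 0, 0, 1],
    [0, 0, 0, 0, 1],
    [0, 0, 0, 0, 0],
    [0, 0, 0, 0, 0],
    [0, 0, 0, 0, 0],
    [0, 0, 0, 0, 0],
    [0, 0, 0, 0, 0],
  ],
  force=30,
)

```text
clock: 14.55
tcp_pos: [0.5877, -0.2442, 0.03]
orientation: [-1.569, -0.103, 0.101]
contact_force: [-0.2, 0.1, 6.6]
grip_width: 0.0396
```

Run:
```python
from h import *
goto((.522,.20),.2,-12.9)
f=r.grab_frame("wrist"); save(f,"k_w.png")
p,M,o=pose()
for q in bar(f,(200,200,360,380),(20,35),.05): print(q[0],q[3],q[5],((np.r_[q[1],.05]-p)@M*1000).round(1))
```

```text
tcp [ 0.5877 -0.2442  0.03  ] a 7.44 j [ 0.61  0.71 -0.43  1.77  0.41  0.75  0.09] t 14.55 F [-0.2  0.1  6.6] w 0.0396 tilt [ 0.002 -0.001 -1.   ]
 spin 20.34
 shift cm [ -0.74 -17.04  44.88]
2027 96.8 [26.4, 12.9] [ -1.4 -20.    0.9]
```

View pics/k_w.png

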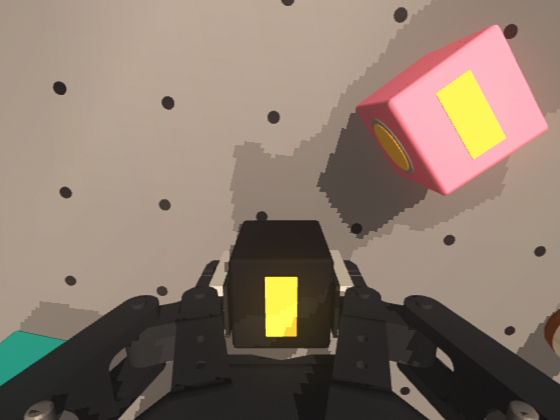

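Request:
send_rows(
  plan=[
    [0, -3, 0, 0, 0],
    [0, -5, 0, 0, 0],
    [0, -5, 0, 0, 0],
    [0, -3, 1, 0, 0],
    [-0.31, 0, 4.7, 0, 0],
    [-0.31, 0, 4.7, 0, 0],
    [-0.31, 0, 4.7, 0, 0],
    [-0.31, 0, 4.7, 0, 0],
    [-0.31, 0, 4.7, 0, 0],
    [-0.31, 0, 4.7, 0, 0],
    [-0.31, 0, 4.7, 0, 0],
    [-0.31, 0, 4.3, 0, 0],
  ],
)

```text
clock: 16.1
tcp_pos: [0.5121, 0.1333, 0.1889]
orientation: [-1.568, -0.103, 0.102]
contact_force: [-0.8, -0.2, -1.0]
grip_width: 0.0397
```

Request:
send_rows(
  plan=[
    [0, 0, 0, 10.2, 0],
    [0, 2, 0, 10.1, 0],
    [0, 3, 0, 0, 0],
    [0, 0, 0, 0, 0],
    [0, 0, 0, 0, 0],
  ],
)

```text
clock: 16.73
tcp_pos: [0.5132, 0.1319, 0.1396]
orientation: [-1.563, 0.175, -0.176]
contact_force: [-0.1, 0.6, -1.7]
grip_width: 0.0399
```

```bash
cat > chk.py <<'E'
from h import *
import sys
f=r.grab_frame("wrist"); save(f,sys.argv[1]+".png"); np.savez(sys.argv[1]+".npz",**f)
p,M,o=pose()
for n,h,z in [("red",(0,4),.062),("green",(50,80),.062),("yellow",(22,35),p[2]-.030+.05)]:
  for q in bar(f,(230,60,340,360),h,z,150): 
    if q[0]>150: print(n,q[0],q[3],q[5],"px",q[7],((np.r_[q[1],z]-p)@M*1000).round(1))
E
python3 - <<'E'
from h import *
goto((.5134,.1317),.042,-12.9)
E
python3 chk.py l_w
```

```text
tcp [0.5132 0.1319 0.1396] a -12.84 j [ 0.08  0.43 -0.55  1.97  0.3   0.82 -0.86] t 16.73 F [-0.1  0.6 -1.7] w 0.0399 tilt [ 0.001  0.    -1.   ]
 spin 0.06
 shift cm [ 0.02  9.76 -0.02]
red 975 76.4 [26.5, 12.9] px [283.0, 96.0] [-0.4 78.  82.9]
yellow 1987 77.1 [26.2, 12.6] px [281.0, 306.0] [ -1.8 -20.    0.6]
```

View pics/l_w.png

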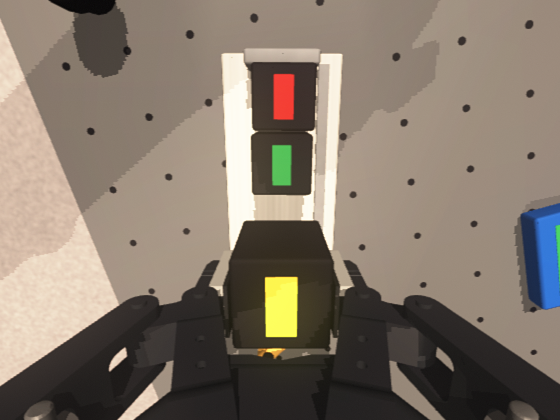

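Request:
send_rows(
  plan=[
    [0, 3, 0, 0, 0],
    [0, 3, 0, 0, 0],
    [0, 2, 0, 0, 0],
    [0, 1.2, 0, 0, 0],
    [0, 0.3, 0, 0, 0],
    [0, 0, 0, 0, 0],
    [0, 0, 0, 0, 0],
  ],
)

```text
clock: 17.65
tcp_pos: [0.5134, 0.1319, 0.0446]
orientation: [-1.563, 0.175, -0.177]
contact_force: [0.1, 0.9, -0.5]
grip_width: 0.0394
```

```bash
python3 - <<'E'
from h import *
goto((.5134,.1317),.042,-12.9)
E
python3 chk.py m_w
```

```text
tcp [0.5134 0.1319 0.0446] a -12.85 j [ 0.    0.57 -0.47  2.02  0.42  0.64 -0.97] t 17.65 F [ 0.1  0.9 -0.5] w 0.0394 tilt [ 0.001  0.    -1.   ]
 spin 0.05
 shift cm [ 0.01  0.26 -0.02]
red 2299 76.2 [18.3, 12.4] px [285.0, 89.0] [ -0.2 -17.4  79.2]
green 2271 76.8 [25.5, 11.7] px [281.0, 200.0] [ -1.3 -17.5  41.9]
yellow 1986 77.3 [26.2, 12.7] px [281.0, 306.0] [ -1.6 -20.    0.6]
```

View pics/m_w.png

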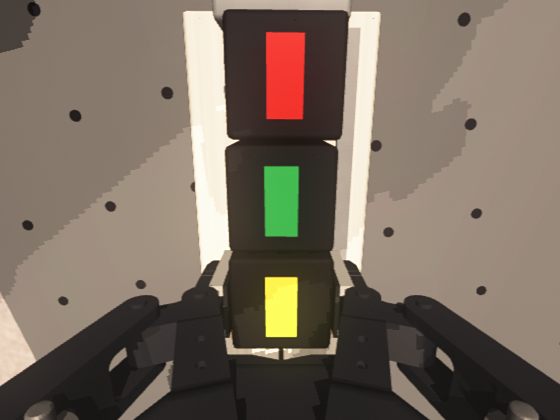

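All three bars are in line, with red at (285,76), green at (281,200) and yellow at (281,306), and the gaps are about 1 mm. I'll set yellow down and release it.

Request:
send_rows(
  plan=[
    [0, 0.25, 0, 0, 0],
    [0, 0, 0, 0, 0],
    [0, 0, 0, 0, 0],
    [0, 0, 0, 0, 0.75],
    [0, 0, 0, 0, 0.75],
    [0, 0, 0, 0, 0.75],
    [0, 0, 0, 0, 0.75],
    [0, -2, 0, 0, 0.75],
    [0, -4, 0, 0, 0.75],
    [0, -4, 0, 0, 0.75],
    [0, -4, 0, 0, 0.75],
    [0, 0, 0, 0, 0.75],
  ],
)

```text
clock: 19.2
tcp_pos: [0.5147, 0.1325, 0.1844]
orientation: [-1.562, 0.172, -0.181]
contact_force: [0.3, -0.3, -0.7]
grip_width: 0.0639
```

Request:
send_rows(
  plan=[
    [0, 0, -4, 0, 0.75],
    [0, 0, -4, 0, 0.75],
    [0, 0, 0, 0, 0.75],
    [0, 0, 0, 0, 0.75],
  ],
)

```text
clock: 19.7
tcp_pos: [0.4948, 0.0542, 0.1808]
orientation: [-1.563, 0.176, -0.175]
contact_force: [0.4, -0.4, 0.7]
grip_width: 0.0639
```

```bash
sed -i 's/p\[2\]-.030+.05)/.062)/' chk.py
python3 - <<'E'
from h import *
goto((.491,.0382),.12)
s=r.grab_frame("side"); save(s,"n_s.png",(150,170,300,290),5)
E
python3 chk.py n_w
```

```text
tcp [0.4948 0.0542 0.1808] a -12.84 j [ 0.25  0.32 -0.57  2.01  0.22  0.88 -0.67] t 19.7 F [ 0.4 -0.4  0.7] w 0.0639 tilt [-0.001  0.    -1.   ]
 shift cm [-0.01  6.08 -1.64]
yellow 629 77.3 [25.9, 12.5] px [282.0, 106.0] [ -0.7 119.1  78.8]
yellow 363 34.8 [31.9, 7.9] px [286.0, 223.0] [  2.5 119.1 -11.7]
```

View pics/n_w.png

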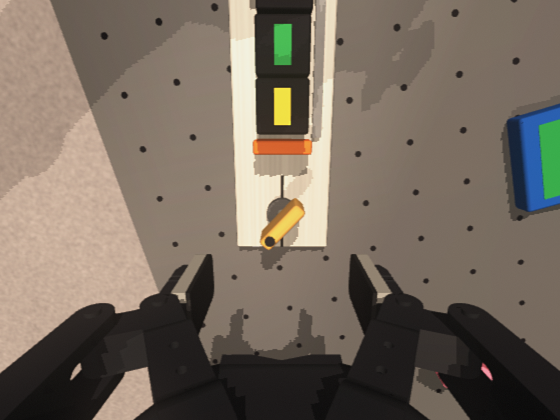

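View pics/n_s.png

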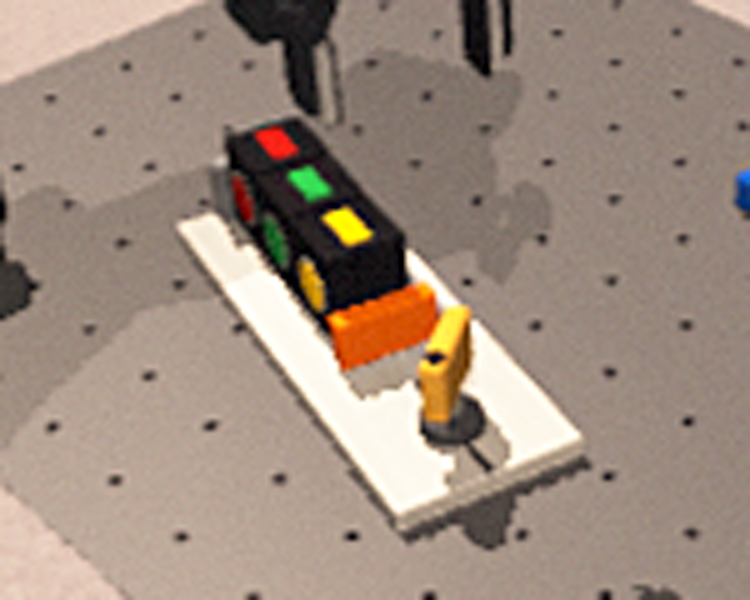

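The row stands: the side crop shows the three windows facing forward and the jaw clear of yellow. The brass bar lies at about 35° in the world frame, which puts the screw at about 0.60 rad. I'll go above the screw and turn counter-clockwise to line up.

Request:
send_rows(
  plan=[
    [0, 1, -1.6, -10.6, 0.5],
    [0, 1, 0, -10.6, 0.5],
    [0, 1, 0, -10.6, 0.5],
    [0, 1, 0, -10.6, 0.5],
    [0, 0, 0, -10.6, 0.5],
    [0, 0, 0, -10.6, 0.5],
    [0, 0, 0, -10.6, 0.5],
    [0, 0, 0, -10.6, 0.5],
    [0, 0, 0, -10.6, 0.5],
    [0, 0, 0, -10.6, 0.5],
    [0, 0, 0, -10.6, 0.5],
    [0, 0, 0, -10.6, 0.5],
  ],
)

```text
clock: 21.3
tcp_pos: [0.4917, 0.0393, 0.1413]
orientation: [-0.972, -1.521, 1.52]
contact_force: [-0.5, -0.3, -0.4]
grip_width: 0.0426
```

Request:
send_rows(
  plan=[
    [0, 0, 0, -10, 0.5],
    [0, 0, 0, 0, 0.5],
    [0, 0, 0, 0, 0.5],
  ],
)

```text
clock: 21.68
tcp_pos: [0.4916, 0.0387, 0.1413]
orientation: [-0.865, -1.634, 1.633]
contact_force: [-0.8, -0.0, 0.6]
grip_width: 0.0428
```

Run:
```python
from h import *
goto((.491,.0382),.05,124.8)
f=r.grab_frame("wrist"); save(f,"o_w.png"); np.savez("o.npz",**f); save(f,"o_c.png",(200,120,360,300),3.3)
for q in bar(f,(200,100,360,320),(15,32),.062,130,130): print(q)
```

```text
tcp [0.4916 0.0387 0.1413] a 124.2 j [ 0.64  0.54 -1.07  2.03  0.6   0.93  1.42] t 21.68 F [-0.8 -0.   0.6] w 0.0428 tilt [ 0.  0. -1.]
 spin -0.6
 shift cm [-0.01  9.13  0.08]
(989, [0.4882, 0.0373], 'yaw_long', np.float64(33.6), 'LxW mm', [48.6, 11.4], 'px', [280.0, 220.0], 'rect', [array([487.4,  36.6]), array([49.2, 11.4]), np.float64(34.5)])
```

View pics/o_w.png

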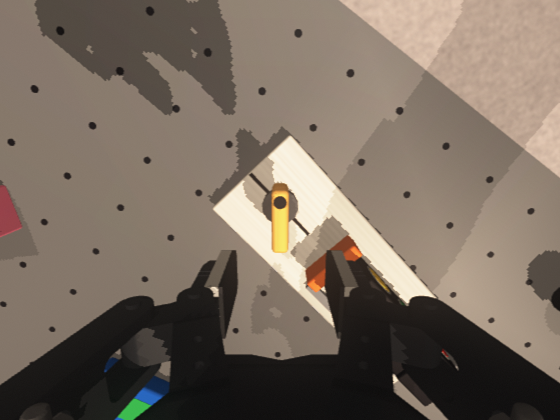

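View pics/o_c.png

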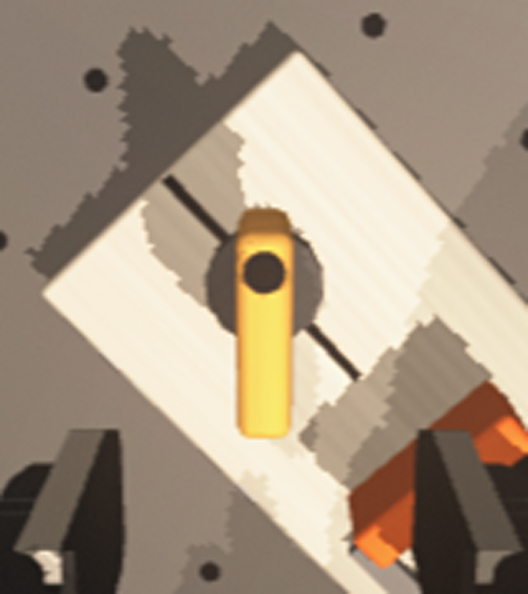

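Run:
```python
from h import *
f=dict(np.load("o.npz")); k=3.3
p,M,o=pose()
for n,u,v,z in [("boss",264.5,283,.032),("bl",264,232,.062),("br",264,437,.062),("line1",168,178,.012),("line2",356,377,.012)]:
    P=onz(f,200+u/k,120+v/k,z); print(n,P.round(4),((P-p)@M*1000).round(1))
```

```text
boss [0.4865 0.0364 0.032 ] [  1.  109.3   5.4]
bl [0.471  0.0258 0.062 ] [ 1.  79.3 24.1]
br [0.5079 0.0508 0.062 ] [  1.   79.3 -20.4]
line1 [0.4822 0.0047 0.012 ] [-22.7 129.3  26.7]
line2 [0.4986 0.0732 0.012 ] [ 24.7 129.3 -25.4]
```

Request:
send_rows(
  plan=[
    [0.15, 3, 0.15, 0, 0.5],
    [0, 3, 0, 0, 0.5],
    [0, 2, 0, 0, 0.5],
    [0, 1.1, 0, 0, 0.5],
    [0, 0, 0, 0, 0.5],
    [0, 0, 0, 0, 0.5],
  ],
)

```text
clock: 22.48
tcp_pos: [0.4899, 0.0387, 0.051]
orientation: [-0.865, -1.636, 1.635]
contact_force: [-0.5, 0.1, -0.9]
grip_width: 0.0424
```

Run:
```python
from h import *
goto((.491,.0382),.05,124.8)
f=r.grab_frame("wrist"); save(f,"p_w.png")
```

```text
tcp [0.4899 0.0387 0.051 ] a 124.33 j [ 0.52  0.66 -0.93  2.09  0.77  0.78  1.28] t 22.48 F [-0.5  0.1 -0.9] w 0.0424 tilt [ 0.001  0.    -1.   ]
 spin -0.47
 shift cm [-0.1   0.1  -0.06]
```

View pics/p_w.png

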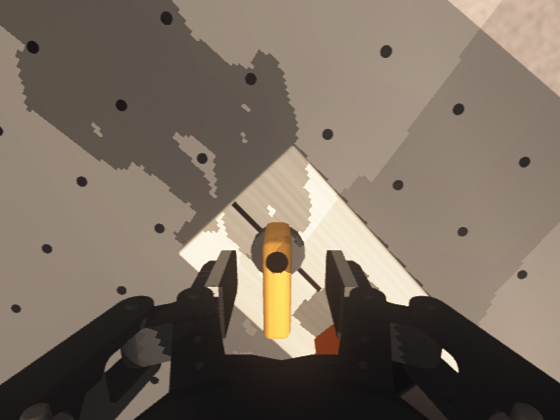

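Request:
send_rows(
  plan=[
    [-0.1, 0, -0.03, 0, 0.5],
    [0, 0, 0, 0, 0],
    [0, 0, 0, 0, 0],
    [0, 0, 0, 0, 0],
    [0, 0, 0, 0, 0],
    [0, 0, 0, 0, 0],
  ],
  force=40,
)

```text
clock: 23.28
tcp_pos: [0.4907, 0.0372, 0.0506]
orientation: [-0.865, -1.635, 1.636]
contact_force: [1.5, -3.4, 6.1]
grip_width: 0.0112
```

Request:
send_rows(
  plan=[
    [0, 0, 0, 8, 0],
    [0, 0, 0, 10, 0],
    [0, 0, 0, 10, 0],
    [0, 0, 0, 10, 0],
    [0, 0, 0, 10, 0],
    [0, 0, 0, 10, 0],
    [0, 0, 0, 0, 0],
  ],
)

```text
clock: 24.15
tcp_pos: [0.4907, 0.0384, 0.0506]
orientation: [-1.377, -0.903, 0.901]
contact_force: [1.2, 0.2, 3.6]
grip_width: 0.0115
```

Run:
```python
from h import *
goto((.491,.0382),.05,-12.9); print(r.get_obs()["moment"])
f=r.grab_frame("wrist"); save(f,"q_w.png")
f=r.grab_frame("side"); save(f,"q_s.png",(150,170,300,290),5)
```

```text
tcp [0.4907 0.0384 0.0506] a 66.46 j [ 0.36  0.57 -0.7   2.1   0.59  0.68  0.42] t 24.15 F [1.2 0.2 3.6] w 0.0115 tilt [ 0.001  0.    -1.   ]
 spin 79.36
 shift cm [-0.    0.06 -0.04]
[ 0.08680053 -0.23947236 -0.06109576]
```

View pics/q_w.png

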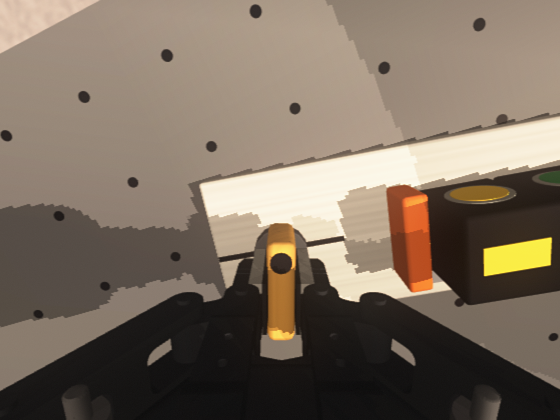

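View pics/q_s.png

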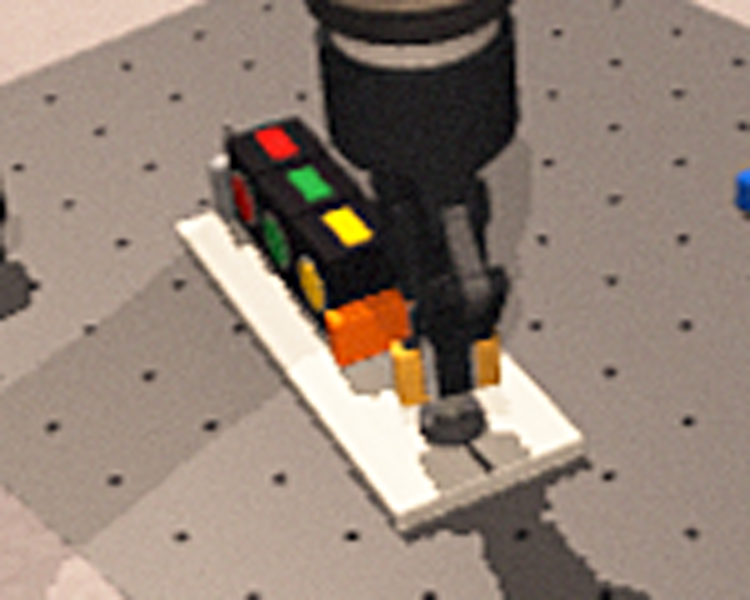

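Request:
send_rows(
  plan=[
    [0, 0, 0, 10, 0],
    [0, 0, 0, 10, 0],
    [0, 0, 0, 10, 0],
    [0, 0, 0, 10, 0],
    [0, 0, 0, 10, 0],
    [0, 0, 0, 10, 0],
    [0, 0, 0, 10, 0],
    [0, 0, 0, 0, 0],
  ],
)

```text
clock: 25.25
tcp_pos: [0.4918, 0.0389, 0.0507]
orientation: [-1.569, 0.044, -0.049]
contact_force: [4.9, 2.4, -0.0]
grip_width: 0.0116
```

```bash
python3 -c "
from h import *
goto((.491,.0382),.05,-12.9); print(r.get_obs()['moment'])"
```

```text
tcp [0.4918 0.0389 0.0507] a -3.4 j [ 0.13  0.5  -0.41  2.11  0.35  0.59 -0.59] t 25.25 F [ 4.9  2.4 -0. ] w 0.0116 tilt [ 0.003  0.002 -1.   ]
 spin 9.5
 shift cm [-0.08  0.07 -0.08]
[ 0.43407329 -1.11755815 -0.03665643]
```

Request:
send_rows(
  plan=[
    [0, 0, 0, 4, 0],
    [0, 0, 0, 3, 0],
    [0, 0, 0, 0, 0],
  ],
)

```text
clock: 25.62
tcp_pos: [0.492, 0.0389, 0.0507]
orientation: [-1.564, 0.139, -0.144]
contact_force: [5.2, 2.7, 0.1]
grip_width: 0.0111
```

```bash
python3 -c "
from h import *
goto((.491,.0382),.05,-12.9); print(r.get_obs()['moment'])"
```

```text
tcp [0.492  0.0389 0.0507] a -10.31 j [ 0.1   0.5  -0.38  2.11  0.32  0.58 -0.68] t 25.62 F [5.2 2.7 0.1] w 0.0111 tilt [ 0.003  0.002 -1.   ]
 spin 2.59
 shift cm [-0.09  0.07 -0.09]
[ 0.42117114 -1.18311844 -0.06757404]
```

Request:
send_rows(
  plan=[
    [0, 0, 0, 2, 0],
    [0, 0, 0, 2, 0],
    [0, 0, 0, 1, 0],
    [0, 0, 0, 0, 0],
    [0, 0, 0, 0, 0],
  ],
)

```text
clock: 26.25
tcp_pos: [0.492, 0.0389, 0.0507]
orientation: [-1.559, 0.204, -0.209]
contact_force: [5.1, 1.6, 1.4]
grip_width: 0.0111
```

```bash
python3 -c "
from h import *
goto((.491,.0382),.05,-12.9); print(r.get_obs()['moment'])
f=r.grab_frame('wrist'); save(f,'r_w.png')"
```

```text
tcp [0.492  0.0389 0.0507] a -15.06 j [ 0.09  0.5  -0.36  2.11  0.31  0.58 -0.75] t 26.25 F [5.1 1.6 1.4] w 0.0111 tilt [ 0.004  0.001 -1.   ]
 spin -2.16
 shift cm [-0.07  0.07 -0.09]
[ 0.16631824 -1.08278437  1.11154042]
```

View pics/r_w.png

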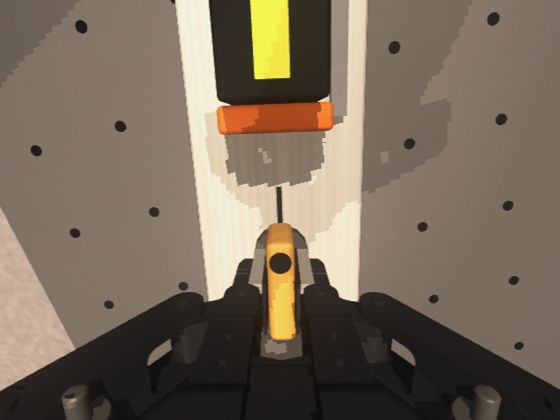

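Moment about z jumped from -0.07 to +1.11 N m with the bar along the black line, so the screw is seated. Now I'll back it off a quarter turn.

Request:
send_rows(
  plan=[
    [0, 0, 0, 0, 0],
    [0, 0, 0, -5, 0],
    [0, 0, 0, -10, 0],
    [0, 0, 0, -10, 0],
    [0, 0, 0, -10, 0],
    [0, 0, 0, -10, 0],
    [0, 0, 0, -10, 0],
    [0, 0, 0, -10, 0],
    [0, 0, 0, -10, 0],
    [0, 0, 0, -10, 0],
    [0, 0, 0, -6, 0],
    [0, 0, 0, 0, 0],
  ],
)

```text
clock: 27.8
tcp_pos: [0.4906, 0.0381, 0.0506]
orientation: [-1.316, -1.025, 1.023]
contact_force: [0.2, 0.8, 6.2]
grip_width: 0.0114
```

Request:
send_rows(
  plan=[
    [0, 0, 0, 0, 0],
    [0, 0, 0, 0, 0],
  ],
)

```text
clock: 28.05
tcp_pos: [0.4906, 0.0381, 0.0506]
orientation: [-1.317, -1.024, 1.022]
contact_force: [1.0, -0.1, 5.3]
grip_width: 0.0111
```

```bash
python3 -c "
from h import *
goto((.491,.0382),.05,77.1); print(r.get_obs()['moment'])
f=r.grab_frame('wrist'); save(f,'s_w.png'); np.savez('s.npz',**f)
f=r.grab_frame('side'); save(f,'s_s.png',(150,170,300,290),5)
f=r.grab_frame('scene'); save(f,'s_c.png',(290,170,410,270),6)"
```

```text
tcp [0.4906 0.0381 0.0506] a 75.7 j [ 0.39  0.59 -0.74  2.09  0.62  0.69  0.56] t 28.05 F [ 1.  -0.1  5.3] w 0.0111 tilt [ 0.001  0.001 -1.   ]
 spin -1.4
 shift cm [ 0.02  0.06 -0.04]
[ 0.22536155 -0.33126388  0.02138489]
```

View pics/s_w.png

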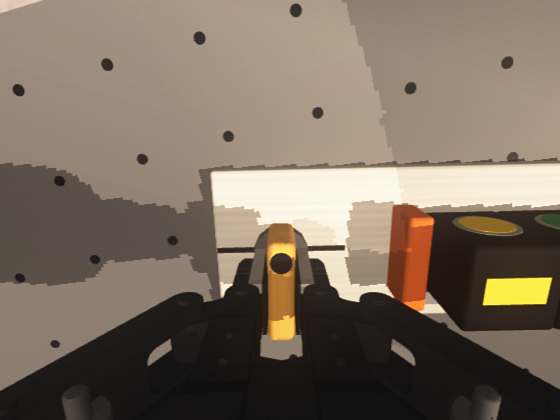

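View pics/s_s.png

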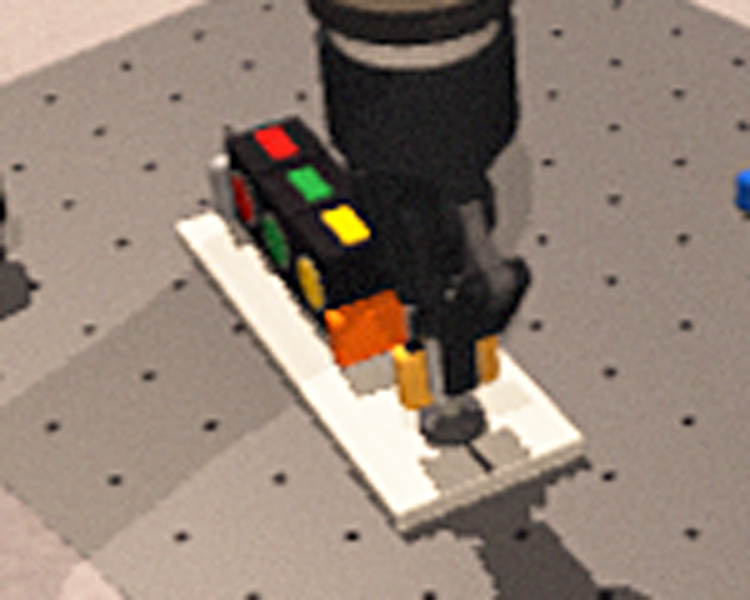

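View pics/s_c.png

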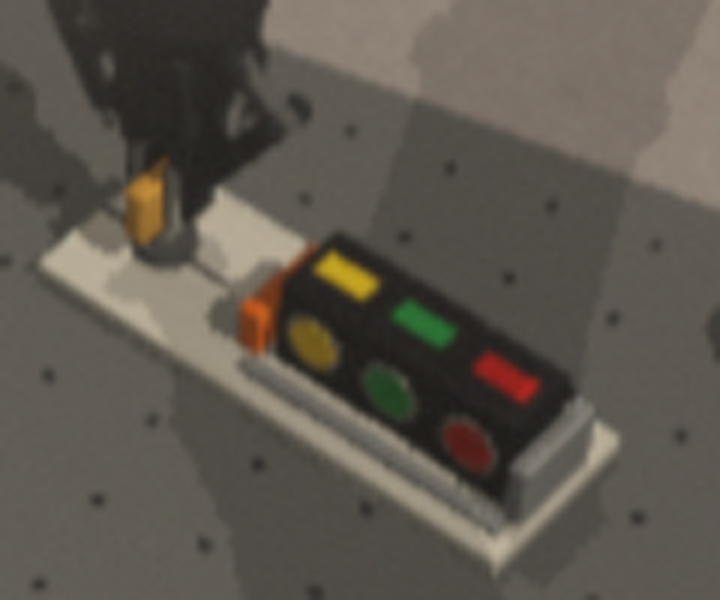

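The bar is now square to the black line, and the three cubes stand in a neat row with their windows front and back. Grip is at 40 N (11 mm opening) and the arm is still, so I'll hand in.

```bash
python3 -c "
from bench import r
print(r.hand_in())"
```

```text
the job is handed in; nothing more can be done
None
```

I placed the green and then the yellow cube in the rack beside the red one, with about 1 mm gaps and their windows facing front and back. I then turned the brass thumbscrew clockwise from about 0.60 rad to its stop, backed it off a quarter turn, and handed in at about 28 s still gripping it. The hand-in gives no verdict.

**Last checks**
- **Seated:** the moment about z jumped from -0.07 to +1.11 N m, with the bar along the black line.
- **Backed off:** the tool turned back 90.8°, to 75.7°, and the bar is square to the line in the picture. Net moment is close to zero, and the arm held still over the last two rows.
- **Grip:** the finger opening is 11 mm on the 12 mm bar, with the grip set to 40 N.
- **Cubes:** the side and scene views show all three upright in line between the end stop and the jaw.
- **Bystanders:** I kept clear of the slide box, bottle, eyepiece and both look-alikes throughout, but took no final picture to check them.

**Disagreements**
- **Wrist camera:** it read about 1.5 mm off sideways on held cubes, and I allowed for that when placing.
- **Angle at the stop:** the tool stood about 2° past the fitted rack angle, from slip or fit error. That is well within the 15° tolerance.

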